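# Clamp the lino block on the inking board

### The job

Get the lino block ready for inking: push it back until its far side lies flush against the aluminium fence of the board, then swing the clamp strap round over the block's bare margin as far as it goes, then push the cam lever all the way down so that the rubber foot clamps the block. Only push, with the fingertips or the outside of the fingers: nothing is picked up, and the tins, the jar and the tools round about stay where they are.

Things in the scene. Friction and masses are not known exactly. Their poses are not given: they have to be found in the camera images.
- board: plywood board screwed to the table, 240 (x) by 360 (y) by 18 mm; origin: centre of its underside, on the table; x points away from the robot, z up. Aluminium fence along y on it, from y -170 to +80 mm, 14 mm high, near face at board x +95 mm. Vertical axis of the swing clamp at board x +50, y +100 mm, base 56 by 48 mm
- block: loose wooden printing block, 110 (x) by 150 (y) by 20 mm, 0.3 kg, flat on the board 15 to 45 mm short of the fence, a little askew. Grey lino sheet on top, 2.5 mm thick, leaves a bare margin 49 mm wide at the +y end. Origin: centre of its underside; flush to the fence it is at board x +40 mm with x axes parallel; its place along the fence is free
- clamp_swing (a joint): angle (rad) of the clamp strap about its vertical axis: 0 = at its stop, strap pointing along board -y over the block; 1.57 = pointing along board -x, to the robot; 2.0 = fully away. Closing turns it counter-clockwise seen from above (value falls). It stays where left; under 1 N at the nose moves it. The cam lever turns with the strap
- strap_nose (a point): middle of the strap's end face, 95 mm from the clamp's axis. Steel bar 26 mm wide, 10 mm thick, underside 59 mm above the table, reaching 20 mm behind the axis. A spindle 75 mm from the axis (nut 15 mm wide, top 82 mm above the table) carries the rubber foot below. Pushing the lever down lowers the strap by 6 mm
- foot: round black rubber foot under the strap, 75 mm from the clamp's axis, 18 mm diameter, 9 mm high; origin at the centre of its underside, 41 mm above the table with the lever up, so 2 to 3 mm over the block's margin; sprung, it presses the block with about 18 N once the lever is fully down
- cam_lever (a joint): angle (rad) of the cam lever about its horizontal pivot: 0 = up (leaning 0.13 rad from upright towards the strap's nose), 1.6 = fully down at its stop, where it points away from the nose and 0.1 rad above level. It moves away from the strap's nose and downwards as the value grows; it stays where it is left, and about 3 N at its end moves it
- lever_pivot (a point): pivot of the cam lever, on the clamp's vertical axis, 77 mm above the table
- lever_end (a point): middle of the end of the cam lever, 76 mm from its pivot. The outer 36 mm is a black plastic grip 18 mm wide and 13 mm thick; the rest is a steel bar 14 by 6 mm
- tin_left: ink tin, 84 mm diameter, 73 mm high, on the table left of the board; origin at the centre of its underside; leave alone
- tin_right: ink tin, 76 mm diameter, 88 mm high, on the table right of the board; origin at the centre of its underside; leave alone
- jar: open white jar, 68 mm diameter, 80 mm high, on the table left and beyond; origin at the centre of its underside; leave alone
- brayer: hand brayer lying on the table right of the board: roller 38 mm diameter, 100 mm wide, at its +x end, wooden handle to its -x; about 180 mm long; leave alone
- gouge: lino gouge, 110 mm long along its x, 20 mm wide, 18 mm high, lying on the right strip of the board beside the block; leave alone
- knife: palette knife, 200 mm long along its x, lying on the table left of the board; leave alone
Things that resemble listed ones, but are neither listed nor needed, are in the scene too. There is more than one size of the block; the job needs the largest.

How it is judged (in metres and radians):
On the way, in this order (a step that is already met when the one before it is completed fails the run):
1. the block lies flush against the fence (x of block in the frame of board above 0.037 m and angle between the x axis of block and the x axis of board, either way round below 0.04 rad), for 0.2 s.
2. the strap is swung over the block against its stop, the lever still up (value of joint clamp_swing below 0.08 rad and value of joint cam_lever below 0.6 rad), for 0.2 s.
3. the cam lever is fully down (value of joint cam_lever above 1.5 rad), for 0.2 s.
At the end, for the whole second after the job is handed in: the block is at rest flush against the fence (within 4 mm and 0.05 rad), the strap is over it within 0.1 rad of its stop, the cam lever is within 0.1 rad of fully down and the rubber foot presses the block with more than 8 N (x of block in the frame of board above 0.036 m and angle between the x axis of block and the x axis of board, either way round below 0.05 rad and value of joint clamp_swing below 0.1 rad and value of joint cam_lever above 1.5 rad and contact force between foot and block above 8 N and linear speed of block below 0.01 m/s); the robot touches nothing.
It fails at once if the block is lifted or tipped (height (world z) of block above 0.026 m or angle between block's own z axis and vertical above 0.12 rad).
It fails at once if a tin, the jar or a tool is shifted by more than 20 mm (distance of any of tin_left, tin_right, jar, brayer, gouge, knife from where it was at the start of the episode above 0.02 m).
It also fails if it takes over 64 s, if anything falls off the work surface, if the arm or the gripper's body presses on something with over 40 N, if the wrist force passes 120 N, or if a joint passes its speed limit or range.

### The arm

A 7-joint arm with a two-finger parallel gripper is mounted at the origin on the work surface. World frame = base frame: x ahead of the robot, y to its left, z up, the work surface at z = 0. Lengths are in mm, angles in rad, forces in N, time in s.
With the tool pointing down it reaches from about 375 to 925 mm from the base axis. Payload 3.1 kg.
Tool frame: the origin (TCP) lies on the centre line of the jaws, within the pads' length; the fingertips stand 11 mm ahead of it and the grasp point (between the pads) lies 8 mm behind it (manip.tips_ahead is the distance from the TCP to the fingertips, in mm); z points along the fingers, y is the line along which they close (so a half turn about z gives the same grasp; the last joint's range is limited). The gripper opens to 85 mm and grips with 20 to 120 N. Pads are 22 mm wide; open, the fingers measure 114 mm over their backs; the gripper's body (76 mm by 85 mm) begins 54 mm behind the grasp point. The pads swing forward as they close: fully open they stand 13 mm farther back than shut.
Start: joints at [-1.318, 0.383, 0.044, 1.598, -0.018, 1.161, -0.05], TCP at [223.35, 610.424, 242.269] pointing down, gripper open.
Joint ranges: [-2.61, 2.61], [-0.41, 2.15], [-1.48, 1.57], [0, 2.5], [-1.57, 4.71], [0.05, 1.97], [-2.85, 2.85]. Speed limits (rad/s): [2.79, 2.79, 3.14, 3.14, 3.14, 3.14, 3.14].

### API

Orientations are given as a unit quaternion [w, x, y, z].
In Python, from station import readout, read_camera, camera_params, ticket, manip gives the robot as it stands.
- The arm moves only by the shell command python3 -m pendant 'ROWS'. ROWS is JSON, a list of rows, each an object with "dr": the turn, a rotation vector about the tool's x, y, z in degrees, a list of three; "offset": the shift along the tool's x, y, z in m, a list of three; "gripper": the opening, from 0 (shut) to 1 (fully open). A call has 1 to 20 rows; each row is the pose to reach, as a shift and turn from the pose commanded when the call began, along the tool's axes at that moment; what a row does not reach only later rows make up. A row lasts 1/12 s, in which the tool goes at most 41.7 mm and 7.16 degrees, less where a joint would pass 70% of its speed; a pose out of reach is approached as far as the arm can. A call with a gripper value outside its range is refused whole. The fingers move at their own pace and stop on an object; the grip force is fixed at half the most. Time passes only in rows, so rows that repeat a pose let the fingers close. It gives the time, the measured TCP pose, the force, the opening and the grip force at its end, in the units of the state.
- readout.get_state(): the state, without advancing time (a new reading comes with each control period).
- read_camera(name): name is "side" or "top" or "wrist"; returns the picture (384x512x3 uint8, red, green, blue); there is no depth.
- camera_params(name): a dict with "K" (3x3 intrinsics, pixels), "R" (3x3) and "t" (3): a world point X has camera coordinates R X + t. Camera axes: x right, y down, z forward; pixel columns grow to the right and rows downward; lengths in mm; the calibration is good to about 2 mm. A picture is of the moment at which its call begins: read the wrist's pose just before it. camera_params takes no time and is no camera call; for the wrist camera it gives the pose at the moment of the call.
- ticket.hand_in(): hands the job in; it is judged then, once.
The state is a dict: "t": time; "joint_pos": joint angles; "joint_vel": joint speeds; "tau": joint torques, N m; "tool_pos": TCP position; "tcp_rot": TCP orientation; "wrist_force": force on the tool from outside, world axes, zero at the start; "moment": the same for the moment, N m; "finger_gap": finger opening in mm; "grip_force": force on a finger pad.
Only numpy, scipy, OpenCV 4.12 (cv2) and the standard library are available. Lean on these libraries where they do the work, as an engineer would, in place of code of your own. Each camera call takes 0.05 s, during which the arm holds its last target. There are 200 camera calls.

## Working session

There is one attempt and no reset: what is moved stays moved. The work goes in short steps, Python scripts to look and compute and a shell command to move; the robot and the scene stay as the last step left them, time stands still between calls to the robot, and variables do not carry over. Pictures are saved under pics/ and viewed, at most 12 in all, crops included, and the job is handed in when it is done.

```bash
mkdir -p pics
cat > h.py <<'E'
import numpy as np,cv2
from station import readout, read_camera, camera_params, ticket, manip
def ray(c,u,v,z):
    p=camera_params(c) if isinstance(c,str) else c
    R=np.array(p["R"]);t=np.array(p["t"]).ravel();K=np.array(p["K"])
    o=-R.T@t; d=R.T@np.linalg.solve(K,[u,v,1.]); s=(z-o[2])/d[2]; return (o+s*d)
def proj(c,X):
    p=camera_params(c) if isinstance(c,str) else c
    q=np.array(p["K"])@(np.array(p["R"])@np.array(X,float)+np.array(p["t"]).ravel()); return q[:2]/q[2]
E
python3 - <<'E'
from h import *
for c in ("top","side"):
    im=read_camera(c); cv2.imwrite(f"pics/{c}0.png",cv2.resize(im[:,:,::-1],(800,600),interpolation=cv2.INTER_CUBIC)); np.save(f"pics/{c}0.npy",im)
    p=camera_params(c); R=np.array(p["R"]);print(c,-R.T@np.array(p["t"]).ravel(),R.round(2).tolist())
s=readout.get_state();print(s["t"],s["tool_pos"],s["tcp_rot"],s["finger_gap"])
E
```

```text
top [ 403.76403821  -12.36547376 1306.22338183] [[-0.01, -1.0, 0.0], [-1.0, 0.01, -0.06], [0.06, -0.0, -1.0]]
side [ 185.31496326 -729.6905239   740.21360771] [[0.93, -0.38, -0.0], [-0.24, -0.59, -0.77], [0.29, 0.72, -0.63]]
0.1 [223.07751955 609.62143336 240.96140611] [-1.61005401e-04  1.74492866e-01  9.84657664e-01 -1.22403051e-03] 85.49268702844711
```

View pics/top0.png

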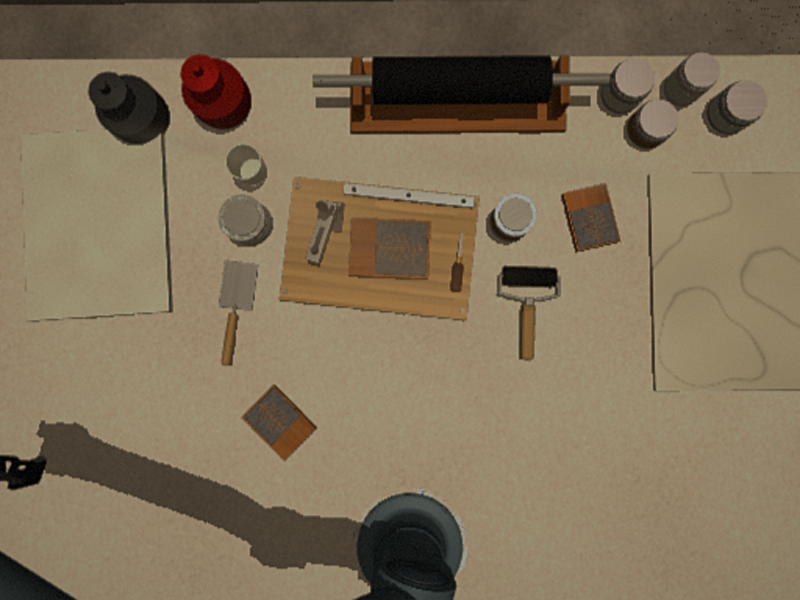

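View pics/side0.png

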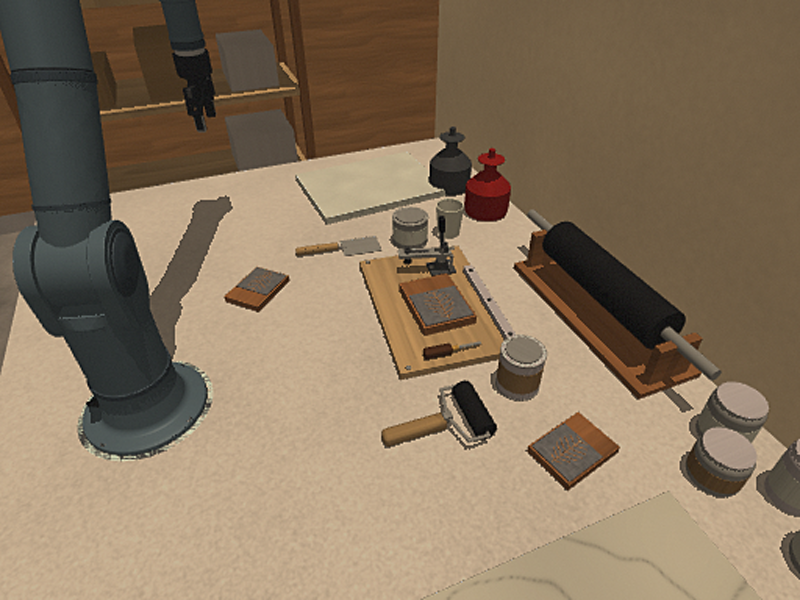

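The top view shows three lino blocks at (390,249) on the board, (280,422) and (591,217) on the table. The one on the board is largest and sits short of the fence, so it fits. I'll confirm in an enlarged crop.

Run:
```python
from h import *
im=np.load("pics/top0.npy")[105:210,172:317,::-1]
cv2.imwrite("pics/crop1.png",cv2.resize(im,None,fx=5.5,fy=5.5,interpolation=cv2.INTER_CUBIC))
# block sizes by rough colour-free corners
s=512/800
for n,q in dict(A=[(274,386),(316,428),(286,459),(243,416)],B=[(561,191),(605,184),(620,242),(577,251)],C=[(351,218),(431,222),(428,279),(349,275)]).items():
    P=np.array([ray("top",(u+.5)*s-.5,(v+.5)*s-.5,41 if n=="C" else 20)[:2] for u,v in q]); print(n,P.mean(0).round(),np.linalg.norm(P-np.roll(P,-1,0),axis=1).round())
```

```text
A [237. 242.] [112.  80. 115.  81.]
B [ 623. -353.] [ 86. 116.  85. 120.]
C [562.  32.] [151. 108. 148. 108.]
```

View pics/crop1.png

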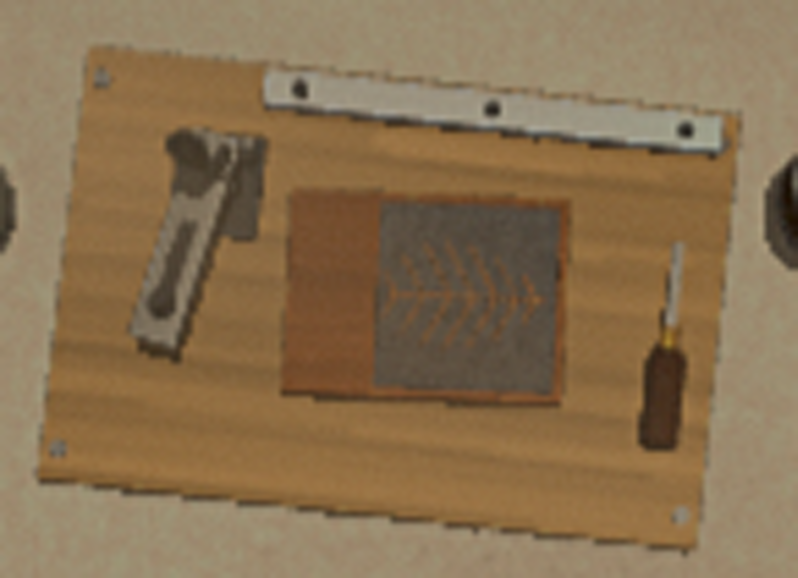

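The crop confirms it: the 150×110 block on the board, with its bare margin on the clamp side (+y). The strap points toward the robot with its nose at crop (157,345), and the fence runs from (265,105) to (722,150). Next I'll compute poses.

```bash
cat >> h.py <<'E'
def cr(u,v,z): return ray("top",172+(u+.5)/5.5-.5,105+(v+.5)/5.5-.5,z)
E
python3 - <<'E'
from h import *
B=np.array([cr(u,v,18)[:2] for u,v in [(90,47),(740,113),(692,550),(40,480)]])
# far-left(+x,+y), far-right, near-right, near-left
M=np.array([[120,180],[120,-180],[-120,-180],[-120,180]])
c=B.mean(0); A=M.T@(B-c); a=np.arctan2(A[0,1]-A[1,0],A[0,0]+A[1,1]); print("board",c,a,np.linalg.norm(B-np.roll(B,-1,0),axis=1))
R=np.array([[np.cos(a),-np.sin(a)],[np.sin(a),np.cos(a)]])
print("resid",(B-c)@R-M)
tob=lambda P:(P[:2]-c)@R
print("fence near bottom",[tob(cr(u,v,32)).round(1) for u,v in[(265,105),(722,150)]])
K=np.array([tob(cr(u,v,38)) for u,v in [(290,190),(571,200),(562,403),(283,395)]]);print("block b",K.round(1),K.mean(0))
Mk=np.array([[55,75],[55,-75],[-55,-75],[-55,75]]);A=Mk.T@(K-K.mean(0));print("blk ang",np.arctan2(A[0,1]-A[1,0],A[0,0]+A[1,1]))
n=tob(cr(155,340,69));print("nose b",n, "swing: angle from -y toward -x",np.arctan2(-(n[0]-50),-(n[1]-100)),np.hypot(n[0]-50,n[1]-100))
w=lambda x,y:c+R@np.array([x,y])
print("axis w",w(50,100))
for z,p in((77,w(50,100)),(152,w(50,100))): 
  u,v=proj("side",[*p,z]);print("side800",u/.64,v/.64)
print("gouge b",[tob(cr(u,v,25)).round() for u,v in[(678,240),(660,450)]])
s=.64
print("tins",ray("top",243*s,217*s,73)[:2],ray("top",515*s,214*s,88)[:2],ray("top",245*s,162*s,80)[:2])
print("tool z etc",manip.tips_ahead)
E
```

```text
board [565.85526089  52.74278213] -0.11269933929251993 [357.38612024 240.39682024 355.06835169 238.43412143]
resid [[-1.03020587 -1.67908284]
 [ 0.44174553  0.93782817]
 [ 0.05242425  2.83661616]
 [ 0.53603608 -2.09536149]]
fence near bottom [array([94.6, 77.8]), array([  96.3, -170.4])]
block b [[ 49.   58.6]
 [ 59.6 -92. ]
 [-49.7 -98.6]
 [-61.1  50.1]] [ -0.54905814 -20.47288766]
blk ang 0.07193402663922571
nose b [-41.84080553 116.45543403] swing: angle from -y toward -x 1.7480885401663404 93.30334865456106
axis w [626.78416055 146.48535084]
side800 440.44099985183044 246.9963568401718
side800 441.8970174625506 217.0382575617143
gouge b [array([  46., -152.]), array([ -68., -154.])]
tins [617.16419007 299.59109404] [ 616.8432222  -198.11987427] [717.64390522 294.85526209]
tool z etc 11.0
```

```bash
cat >> h.py <<'E'
from scipy.spatial.transform import Rotation as Rn
C=np.array([565.86,52.74]);AL=-0.1127
RB=np.array([[np.cos(AL),-np.sin(AL)],[np.sin(AL),np.cos(AL)]])
def w(x,y): return C+RB@np.array([x,y])
def tob(p): return (np.array(p)[:2]-C)@RB
def go(x,y,z,Rt=None):
    """board x,y, world z, desired rotation (tool->world) -> offset m, dr deg"""
    s=readout.get_state();q=s["tcp_rot"];R0=Rn.from_quat([*q[1:],q[0]])
    d=np.array([*w(x,y),z])-np.array(s["tool_pos"])
    print("off",(R0.inv().apply(d)/1000).round(4), "dr",None if Rt is None else (R0.inv()*Rt).as_rotvec(degrees=True).round(2),"|d|",np.linalg.norm(d).round())
def st():
    s=readout.get_state();print(round(s["t"],2),"board",tob(s["tool_pos"]).round(1),"z",round(s["tool_pos"][2],1),"F",np.round(s["wrist_force"],1),"gap",round(s["finger_gap"],1),"q",np.round(s["joint_pos"],2),"rot",np.round(s["tcp_rot"],3))
def down(deg=0,x=-1):
    """tool down; tool y at angle deg from board +y"""
    a=AL+np.radians(deg); y=np.array([-np.sin(a),np.cos(a),0]);z=np.array([0,0,-1.]);xx=np.cross(y,z)
    return Rn.from_matrix(np.array([xx,y,z]).T)
E
python3 -c "
from h import *
go(-95,-20,200,down());st()"
```

```text
off [-0.4257 -0.4469  0.0421] dr [-1.400e-01 -1.000e-02 -1.364e+01] |d| 619.0
0.1 board [-403.2  514.8] z 241.0 F [-0.1  0.5  0.1] gap 85.5 q [-1.32  0.38  0.04  1.6  -0.02  1.16 -0.05] rot [-0.     0.174  0.985 -0.001]
```

```bash
P='{"offset":[-0.4257,-0.4469,0.0421],"dr":[0,0,-13.64],"gripper":1}'; python3 -m pendant '[{"offset":[-0.4257,-0.4469,0.042],"dr":[0,0,-13.6],"gripper":1},{"offset":[-0.4257,-0.4469,0.042],"dr":[0,0,-13.6],"gripper":1},{"offset":[-0.4257,-0.4469,0.042],"dr":[0,0,-13.6],"gripper":1},{"offset":[-0.4257,-0.4469,0.042],"dr":[0,0,-13.6],"gripper":1},{"offset":[-0.4257,-0.4469,0.042],"dr":[0,0,-13.6],"gripper":1},{"offset":[-0.4257,-0.4469,0.042],"dr":[0,0,-13.6],"gripper":1},{"offset":[-0.4257,-0.4469,0.042],"dr":[0,0,-13.6],"gripper":1},{"offset":[-0.4257,-0.4469,0.042],"dr":[0,0,-13.6],"gripper":1},{"offset":[-0.4257,-0.4469,0.042],"dr":[0,0,-13.6],"gripper":1},{"offset":[-0.4257,-0.4469,0.042],"dr":[0,0,-13.6],"gripper":1},{"offset":[-0.4257,-0.4469,0.042],"dr":[0,0,-13.6],"gripper":1},{"offset":[-0.4257,-0.4469,0.042],"dr":[0,0,-13.6],"gripper":1},{"offset":[-0.4257,-0.4469,0.042],"dr":[0,0,-13.6],"gripper":1},{"offset":[-0.4257,-0.4469,0.042],"dr":[0,0,-13.6],"gripper":1},{"offset":[-0.4257,-0.4469,0.042],"dr":[0,0,-13.6],"gripper":1},{"offset":[-0.4257,-0.4469,0.042],"dr":[0,0,-13.6],"gripper":1},{"offset":[-0.4257,-0.4469,0.042],"dr":[0,0,-13.6],"gripper":1},{"offset":[-0.4257,-0.4469,0.042],"dr":[0,0,-13.6],"gripper":1}]'
python3 -c "
from h import *
st();go(-95,-20,32,down())"
```

```text
t: 1.6
tool_pos: [469.0, 44.9, 199.9]
tcp_rot: [-0.001, 0.057, 0.998, 0.0]
wrist_force: [0.5, -0.1, 0.5]
finger_gap: 85.2
grip_force: 0.0
1.6 board [-95.3 -18.7] z 199.9 F [ 0.5 -0.1  0.5] gap 85.2 q [-0.62  0.09  0.46  2.08 -0.05  0.99  1.32] rot [-0.001  0.057  0.998  0.   ]
off [-0.0005 -0.0013  0.1679] dr [ 0.01 -0.07 -0.05] |d| 168.0
```

```bash
python3 -m pendant '[{"offset":[0,-0.001,0.04]},{"offset":[0,-0.001,0.08]},{"offset":[0,-0.001,0.12]},{"offset":[0,-0.001,0.15]},{"offset":[0,-0.001,0.16]},{"offset":[0,-0.001,0.168]},{"offset":[0,-0.001,0.168]}]'
python3 - <<'E'
from h import *
st()
im=read_camera("side");cv2.imwrite("pics/s1.png",cv2.resize(im[130:260,190:370,::-1],None,fx=4.4,fy=4.4,interpolation=cv2.INTER_CUBIC))
E
```

```text
1.6 board [-95.3 -18.7] z 199.9 F [ 0.5 -0.1  0.5] gap 85.2 q [-0.62  0.09  0.46  2.08 -0.05  0.99  1.32] rot [-0.001  0.057  0.998  0.   ]$[0]: bad value
```

View pics/s1.png

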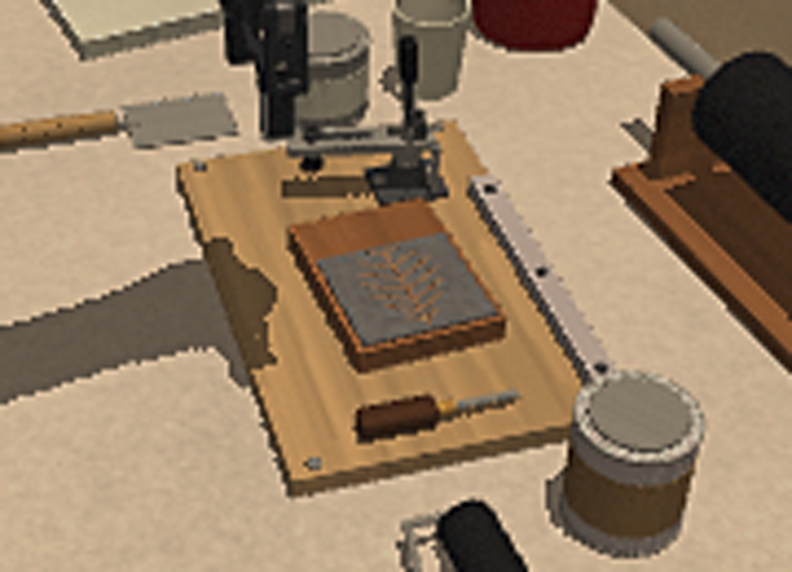

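The call was refused because each row needs every key, so the gripper is still 200 mm up. The picture shows the block, the clamp with its lever up, and a clear way in front of the block. I'll retype the descent.

```bash
python3 -m pendant '[{"offset":[0,-0.001,0.04],"dr":[0,0,0],"gripper":1},{"offset":[0,-0.001,0.08],"dr":[0,0,0],"gripper":1},{"offset":[0,-0.001,0.12],"dr":[0,0,0],"gripper":1},{"offset":[0,-0.001,0.15],"dr":[0,0,0],"gripper":1},{"offset":[0,-0.001,0.16],"dr":[0,0,0],"gripper":1},{"offset":[0,-0.001,0.167],"dr":[0,0,0],"gripper":1},{"offset":[0,-0.001,0.167],"dr":[0,0,0],"gripper":1}]'
python3 - <<'E'
from h import *
st()
im=read_camera("side");cv2.imwrite("pics/s2.png",cv2.resize(im[130:260,190:370,::-1],None,fx=4.4,fy=4.4,interpolation=cv2.INTER_CUBIC))
E
```

```text
t: 2.23
tool_pos: [468.9, 44.6, 32.7]
tcp_rot: [-0.001, 0.056, 0.998, -0.0]
wrist_force: [0.8, 0.2, 0.3]
finger_gap: 85.5
grip_force: 0.0
2.23 board [-95.4 -19. ] z 32.7 F [0.8 0.2 0.3] gap 85.5 q [-0.54  0.39  0.4   2.17 -0.26  0.62  1.51] rot [-0.001  0.056  0.998 -0.   ]
```

View pics/s2.png

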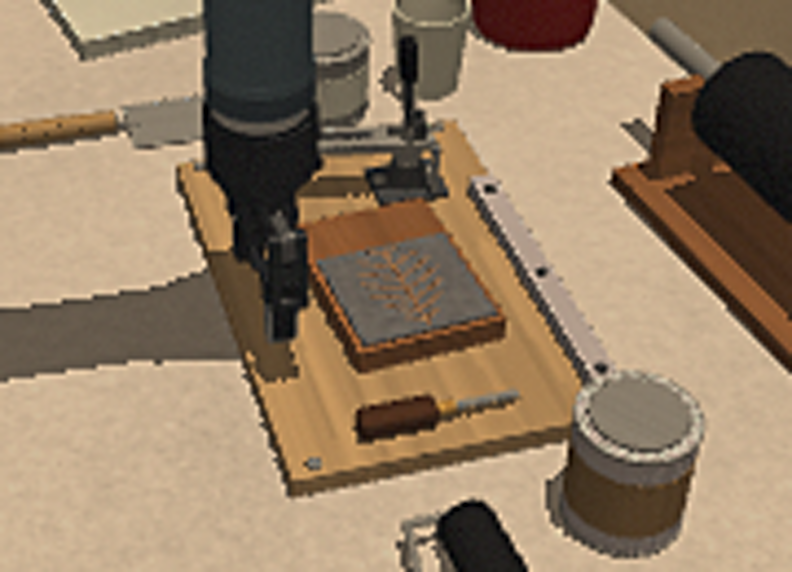

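Run:
```python
from h import *
for z in (21,34):
  for x in(-84,-95,-106):
    print(z,x,((proj("side",[*w(x,-69),z])-[190,130])*4.4).round())
```

```text
21 -84 [296. 353.]
21 -95 [281. 356.]
21 -106 [265. 359.]
34 -84 [296. 339.]
34 -95 [280. 342.]
34 -106 [265. 345.]
```

Fingertips are at crop (283,340), which puts them at z≈34 mm. I'll lower 8 mm and then push.

```bash
python3 -m pendant '[{"offset":[0,-0.001,0.004],"dr":[0,0,0],"gripper":1},{"offset":[0,-0.001,0.008],"dr":[0,0,0],"gripper":1},{"offset":[-0.006,-0.001,0.008],"dr":[0,0,0],"gripper":1},{"offset":[-0.012,-0.001,0.008],"dr":[0,0,0],"gripper":1},{"offset":[-0.018,-0.001,0.008],"dr":[0,0,0],"gripper":1},{"offset":[-0.023,-0.001,0.008],"dr":[0,0,0],"gripper":1},{"offset":[-0.027,-0.001,0.008],"dr":[0,0,0],"gripper":1},{"offset":[-0.031,-0.001,0.008],"dr":[0,0,0],"gripper":1},{"offset":[-0.035,-0.001,0.008],"dr":[0,0,0],"gripper":1},{"offset":[-0.039,-0.001,0.008],"dr":[0,0,0],"gripper":1},{"offset":[-0.043,-0.001,0.008],"dr":[0,0,0],"gripper":1},{"offset":[-0.047,-0.001,0.008],"dr":[0,0,0],"gripper":1},{"offset":[-0.051,-0.001,0.008],"dr":[0,0,0],"gripper":1},{"offset":[-0.055,-0.001,0.008],"dr":[0,0,0],"gripper":1},{"offset":[-0.058,-0.001,0.008],"dr":[0,0,0],"gripper":1},{"offset":[-0.06,-0.001,0.008],"dr":[0,0,0],"gripper":1}]'
python3 - <<'E'
from h import *
st()
E
```

```text
t: 3.62
tool_pos: [529.6, 35.4, 25.2]
tcp_rot: [0.0, 0.057, 0.998, -0.0]
wrist_force: [-0.7, -0.2, -0.9]
finger_gap: 85.4
grip_force: 0.8
3.62 board [-34.1 -21.4] z 25.2 F [-0.7 -0.2 -0.9] gap 85.4 q [-0.47  0.49  0.38  2.04 -0.29  0.66  1.56] rot [ 0.     0.057  0.998 -0.   ]
```

Now finish the push in small steps until the force rises.

```bash
python3 -m pendant '[{"offset":[-0.002,0,0],"dr":[0,0,0],"gripper":1},{"offset":[-0.004,0,0],"dr":[0,0,0],"gripper":1},{"offset":[-0.006,0,0],"dr":[0,0,0],"gripper":1},{"offset":[-0.008,0,0],"dr":[0,0,0],"gripper":1},{"offset":[-0.008,0,0],"dr":[0,0,0],"gripper":1}]'
python3 - <<'E'
from h import *
st()
im=read_camera("top");np.save("pics/t3.npy",im)
cv2.imwrite("pics/t3.png",cv2.resize(im[105:210,172:317,::-1],None,fx=5.5,fy=5.5,interpolation=cv2.INTER_CUBIC))
E
```

```text
t: 4.03
tool_pos: [538.0, 34.7, 25.4]
tcp_rot: [0.001, 0.057, 0.998, -0.0]
wrist_force: [-0.8, 0.2, -0.4]
finger_gap: 85.7
grip_force: 0.3
4.03 board [-25.7 -21.1] z 25.4 F [-0.8  0.2 -0.4] gap 85.7 q [-0.47  0.5   0.38  2.02 -0.29  0.67  1.56] rot [ 0.001  0.057  0.998 -0.   ]
```

View pics/t3.png

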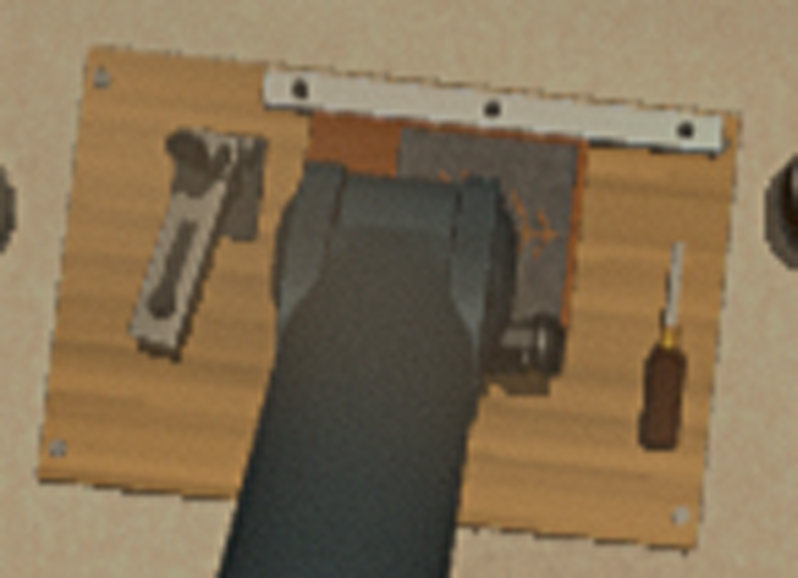

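The block's far edge, (310,112) to (585,140), is nearly at the fence and squared up. I'll push on to real contact.

```bash
python3 -m pendant '[{"offset":[-0.002,0,0],"dr":[0,0,0],"gripper":1},{"offset":[-0.003,0,0],"dr":[0,0,0],"gripper":1},{"offset":[-0.004,0,0],"dr":[0,0,0],"gripper":1},{"offset":[-0.004,0,0],"dr":[0,0,0],"gripper":1}]';python3 -m pendant '[{"offset":[-0.001,0,0],"dr":[0,0,0],"gripper":1},{"offset":[-0.002,0,0],"dr":[0,0,0],"gripper":1},{"offset":[-0.002,0,0],"dr":[0,0,0],"gripper":1}]'
```

```text
t: 4.42
tool_pos: [538.9, 34.6, 25.0]
tcp_rot: [-0.002, 0.057, 0.998, 0.0]
wrist_force: [-4.8, 1.1, 4.5]
finger_gap: 85.4
grip_force: 2.9
t: 4.67
tool_pos: [538.9, 34.6, 24.6]
tcp_rot: [-0.004, 0.057, 0.998, 0.0]
wrist_force: [-8.4, 0.4, 6.7]
finger_gap: 85.3
grip_force: 4.4
```

Stalled against the fence at 8 N. Back off and rise, then check from above.

```bash
python3 -m pendant '[{"offset":[0.01,0,0],"dr":[0,0,0],"gripper":1},{"offset":[0.03,0,0],"dr":[0,0,0],"gripper":1},{"offset":[0.045,0,0],"dr":[0,0,0],"gripper":0.5},{"offset":[0.06,0,-0.04],"dr":[0,0,0],"gripper":0},{"offset":[0.1,0,-0.08],"dr":[0,0,0],"gripper":0},{"offset":[0.14,0,-0.12],"dr":[0,0,0],"gripper":0},{"offset":[0.16,0,-0.15],"dr":[0,0,0],"gripper":0},{"offset":[0.16,0,-0.15],"dr":[0,0,0],"gripper":0},{"offset":[0.16,0,-0.15],"dr":[0,0,0],"gripper":0}]'
python3 - <<'E'
from h import *
st()
im=read_camera("top");np.save("pics/t4.npy",im)
cv2.imwrite("pics/t4.png",cv2.resize(im[105:210,172:317,::-1],None,fx=5.5,fy=5.5,interpolation=cv2.INTER_CUBIC))
E
```

```text
t: 5.42
tool_pos: [384.8, 53.7, 179.0]
tcp_rot: [0.004, 0.056, 0.998, 0.004]
wrist_force: [1.0, 0.8, 0.3]
finger_gap: 0.7
grip_force: 0.0
5.42 board [-180.   -19.4] z 179.0 F [1.  0.8 0.3] gap 0.7 q [-0.71 -0.08  0.46  2.27  0.04  0.93  1.18] rot [0.004 0.056 0.998 0.004]
```

View pics/t4.png

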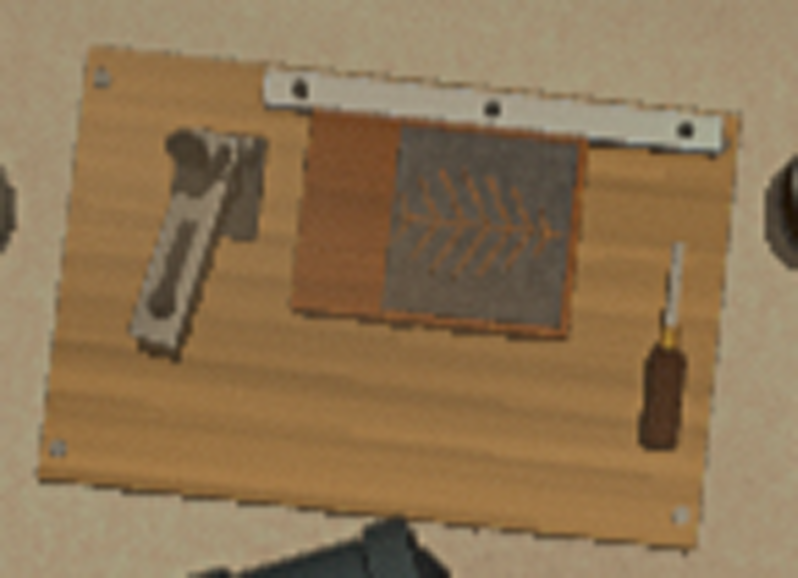

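Block is flush against the fence, far edge (310,112)–(585,138); the strap has not moved. Next I work out the swing arc for the shut fingers.

Run:
```python
from h import *
K=np.array([tob(cr(u,v,38)) for u,v in [(310,112),(585,138),(567,337),(292,310)]]);print("block",K.mean(0),K.round())
go(-35,180,175,down())
S=None
for th in (2.0,1.75,1.5,1.25,1,.75,.5,.25,.1,0,-.05,-.1):
    u=np.array([-np.sin(th),-np.cos(th)]);t=np.array([np.cos(th),-np.sin(th)])
    p=np.array([50,100])+80*u-(13+11*abs(np.cos(th))+15*abs(np.sin(th)))*t
    print(th,p.round(1),"off from (-35,180):",(np.array([-(p[0]+35),p[1]-180])/1000).round(3))
```

```text
block [ 39.14736862 -22.6460687 ] [[ 92.  53.]
 [ 94. -96.]
 [-14. -98.]
 [-15.  50.]]
off [-0.1444  0.1995  0.005 ] dr [0.36 0.42 0.03] |d| 246.0
2.0 [ -9.8 161.7] off from (-35,180): [-0.025 -0.018]
1.75 [-23.4 143.5] off from (-35,180): [-0.012 -0.036]
1.5 [-31.8 123. ] off from (-35,180): [-0.003 -0.057]
1.25 [-35.6 103.9] off from (-35,180): [ 0.001 -0.076]
1 [-34.4  83.3] off from (-35,180): [-0.001 -0.097]
0.75 [-27.4  62.8] off from (-35,180): [-0.008 -0.117]
0.5 [-14.5  44.1] off from (-35,180): [-0.02  -0.136]
0.25 [ 3.7 29.3] off from (-35,180): [-0.039 -0.151]
0.1 [16.7 22.9] off from (-35,180): [-0.052 -0.157]
0 [26. 20.] off from (-35,180): [-0.061 -0.16 ]
-0.05 [29.3 18.9] off from (-35,180): [-0.064 -0.161]
-0.1 [32.7 17.9] off from (-35,180): [-0.068 -0.162]
```

```bash
python3 -m pendant '[{"offset":[-0.03,0.04,0],"dr":[0,0,0],"gripper":0},{"offset":[-0.06,0.08,0],"dr":[0.36,0.42,0],"gripper":0},{"offset":[-0.09,0.12,0],"dr":[0.36,0.42,0],"gripper":0},{"offset":[-0.12,0.16,0.005],"dr":[0.36,0.42,0],"gripper":0},{"offset":[-0.144,0.2,0.005],"dr":[0.36,0.42,0],"gripper":0},{"offset":[-0.144,0.2,0.04],"dr":[0.36,0.42,0],"gripper":0},{"offset":[-0.144,0.2,0.08],"dr":[0.36,0.42,0],"gripper":0},{"offset":[-0.144,0.2,0.11],"dr":[0.36,0.42,0],"gripper":0},{"offset":[-0.144,0.2,0.117],"dr":[0.36,0.42,0],"gripper":0},{"offset":[-0.144,0.2,0.117],"dr":[0.36,0.42,0],"gripper":0}]'
python3 - <<'E'
from h import *
st();go(-35,180,63,down())
E
```

```text
t: 6.3
tool_pos: [546.9, 232.4, 53.3]
tcp_rot: [-0.007, 0.057, 0.998, -0.006]
wrist_force: [-0.3, -0.5, -1.1]
finger_gap: -0.4
grip_force: 0.0
6.3 board [-39.1 176.4] z 53.3 F [-0.3 -0.5 -1.1] gap -0.4 q [-0.75  0.54  0.34  1.86 -0.24  0.8   1.18] rot [-0.007  0.057  0.998 -0.006]
off [-0.0039  0.0035 -0.0098] dr [-0.73 -0.8  -0.06] |d| 11.0
```

```bash
python3 -m pendant '[{"offset":[-0.004,0.003,-0.01],"dr":[-0.6,-0.7,0],"gripper":0},{"offset":[-0.004,0.003,-0.01],"dr":[-0.6,-0.7,0],"gripper":0},{"offset":[-0.004,0.003,-0.01],"dr":[-0.6,-0.7,0],"gripper":0},{"offset":[-0.004,0.003,-0.01],"dr":[-0.6,-0.7,0],"gripper":0}]'
python3 - <<'E'
from h import *
st();go(-35,180,63,down())
E
```

```text
t: 6.63
tool_pos: [556.1, 237.7, 71.4]
tcp_rot: [0.005, 0.057, 0.998, 0.004]
wrist_force: [-0.5, -0.0, 0.1]
finger_gap: -0.4
grip_force: 0.0
6.63 board [-30.5 182.7] z 71.4 F [-0.5 -0.   0.1] gap -0.4 q [-0.75  0.51  0.35  1.85 -0.24  0.8   1.17] rot [0.005 0.057 0.998 0.004]
off [ 0.0046 -0.0028  0.0083] dr [ 0.44  0.54 -0.08] |d| 10.0
```

```bash
python3 -m pendant '[{"offset":[0,0,0],"dr":[0,0,0],"gripper":0},{"offset":[0,0,0],"dr":[0,0,0],"gripper":0},{"offset":[0,0,0],"dr":[0,0,0],"gripper":0}]'
python3 - <<'E'
from h import *
st();go(-35,180,63,down())
E
```

```text
t: 6.88
tool_pos: [554.0, 237.4, 68.8]
tcp_rot: [0.003, 0.057, 0.998, 0.002]
wrist_force: [-0.4, 0.1, 0.2]
finger_gap: -0.3
grip_force: 0.0
6.88 board [-32.5 182.1] z 68.8 F [-0.4  0.1  0.2] gap -0.3 q [-0.75  0.52  0.35  1.85 -0.24  0.8   1.17] rot [0.003 0.057 0.998 0.002]
off [ 0.0025 -0.0022  0.0058] dr [ 0.28  0.31 -0.03] |d| 7.0
```

```bash
python3 -m pendant '[{"offset":[-0.012,-0.02,0.003],"dr":[0,0,0],"gripper":0},{"offset":[-0.014,-0.035,0.003],"dr":[0,0,0],"gripper":0},{"offset":[-0.009,-0.047,0.003],"dr":[0,0,0],"gripper":0},{"offset":[-0.005,-0.058,0.003],"dr":[0,0,0],"gripper":0},{"offset":[-0.002,-0.068,0.003],"dr":[0,0,0],"gripper":0},{"offset":[-0.001,-0.078,0.003],"dr":[0,0,0],"gripper":0},{"offset":[-0.001,-0.088,0.003],"dr":[0,0,0],"gripper":0},{"offset":[-0.003,-0.098,0.003],"dr":[0,0,0],"gripper":0},{"offset":[-0.006,-0.108,0.003],"dr":[0,0,0],"gripper":0},{"offset":[-0.01,-0.118,0.003],"dr":[0,0,0],"gripper":0},{"offset":[-0.015,-0.128,0.003],"dr":[0,0,0],"gripper":0},{"offset":[-0.022,-0.138,0.003],"dr":[0,0,0],"gripper":0}]'
python3 - <<'E'
from h import *
st();go(26,20,63,down())
im=read_camera("top")
cv2.imwrite("pics/t5.png",cv2.resize(im[105:210,172:317,::-1],None,fx=5.5,fy=5.5,interpolation=cv2.INTER_CUBIC))
im=read_camera("side");cv2.imwrite("pics/s5.png",cv2.resize(im[130:260,190:370,::-1],None,fx=4.4,fy=4.4,interpolation=cv2.INTER_CUBIC))
E
```

```text
t: 7.88
tool_pos: [560.2, 96.6, 64.5]
tcp_rot: [0.002, 0.057, 0.998, 0.002]
wrist_force: [-0.1, 1.6, -0.5]
finger_gap: 0.0
grip_force: 0.4
7.88 board [-10.6  42.9] z 64.5 F [-0.1  1.6 -0.5] gap 0.0 q [-0.55  0.47  0.37  1.94 -0.25  0.77  1.42] rot [0.002 0.057 0.998 0.002]
off [-0.0366 -0.0229  0.0016] dr [ 0.23  0.22 -0.03] |d| 43.0
```

View pics/s5.png

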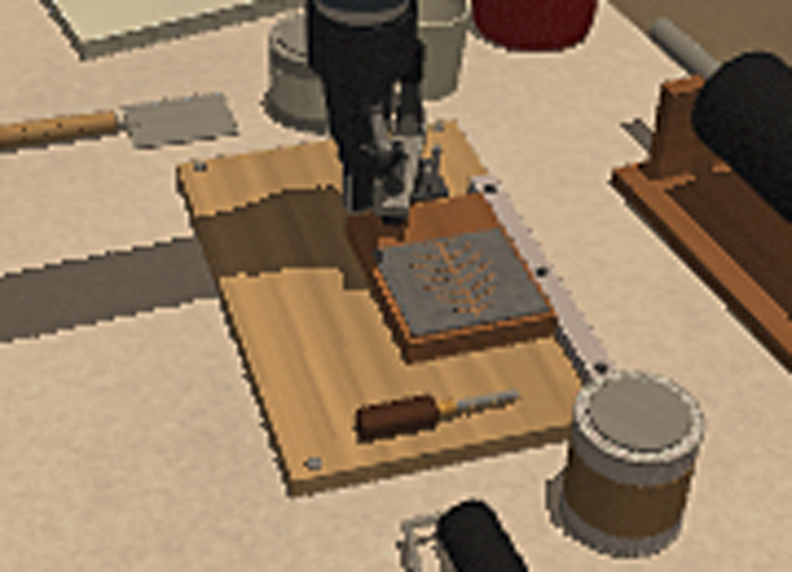

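The strap follows the fingers (nose at about (390,205)) and has swung most of the way. Continue to the stop.

```bash
python3 -m pendant '[{"offset":[-0.008,-0.008,0],"dr":[0,0,0],"gripper":0},{"offset":[-0.014,-0.013,0],"dr":[0,0,0],"gripper":0},{"offset":[-0.02,-0.016,0],"dr":[0,0,0],"gripper":0},{"offset":[-0.026,-0.019,0],"dr":[0,0,0],"gripper":0},{"offset":[-0.031,-0.021,0],"dr":[0,0,0],"gripper":0},{"offset":[-0.035,-0.022,0],"dr":[0,0,0],"gripper":0},{"offset":[-0.035,-0.022,0],"dr":[0,0,0],"gripper":0}]';python3 -m pendant '[{"offset":[-0.003,0,0],"dr":[0,0,0],"gripper":0},{"offset":[-0.005,0,0],"dr":[0,0,0],"gripper":0},{"offset":[-0.005,0,0],"dr":[0,0,0],"gripper":0}]'; python3 -c "
from h import *
st()"
```

```text
t: 8.57
tool_pos: [593.8, 71.2, 65.0]
tcp_rot: [0.003, 0.057, 0.998, 0.002]
wrist_force: [-0.2, 0.5, 0.2]
finger_gap: -0.2
grip_force: 0.0
t: 8.82
tool_pos: [595.8, 71.2, 64.5]
tcp_rot: [0.0, 0.057, 0.998, 0.002]
wrist_force: [-4.4, -0.3, 3.6]
finger_gap: 0.2
grip_force: 2.2
8.82 board [27.7 21.7] z 64.5 F [-4.4 -0.3  3.6] gap 0.2 q [-0.49  0.53  0.37  1.86 -0.26  0.8   1.48] rot [0.    0.057 0.998 0.002]
```

Strap is stopped (the force rises at board x 27.7). Retreat, rise and look; I'll also compute the lever arc.

```bash
python3 -m pendant '[{"offset":[0.02,0,0],"dr":[0,0,0],"gripper":0},{"offset":[0.045,0,0],"dr":[0,0,0],"gripper":0},{"offset":[0.065,0,-0.02],"dr":[0,0,0],"gripper":0},{"offset":[0.085,0,-0.05],"dr":[0,0,0],"gripper":0},{"offset":[0.105,0,-0.08],"dr":[0,0,0],"gripper":0},{"offset":[0.11,0,-0.105],"dr":[0,0,0],"gripper":0},{"offset":[0.11,0,-0.12],"dr":[0,0,0],"gripper":0},{"offset":[0.11,0,-0.12],"dr":[0,0,0],"gripper":0},{"offset":[0.11,0,-0.12],"dr":[0,0,0],"gripper":0},{"offset":[0.11,0,-0.12],"dr":[0,0,0],"gripper":0}]'
python3 - <<'E'
from h import *
st();go(51,50,185,down())
for ph in (-.13,.1,.3,.5,.7,.9,1.1,1.3,1.47):
    print(ph,"y",round(100+62*np.sin(ph)-6.5*np.cos(ph)-15,1),"z",round(77+62*np.cos(ph)+6.5*np.sin(ph)+11,1))
a=read_camera("top")[100:170,175:295,::-1];b=read_camera("side")[130:215,230:330,::-1]
a=cv2.resize(a,(480,280),interpolation=cv2.INTER_CUBIC);b=cv2.resize(b,(320,272),interpolation=cv2.INTER_CUBIC)
b=np.vstack([b,np.zeros((8,320,3),np.uint8)]);cv2.imwrite("pics/6.png",np.hstack([a,b]))
E
```

```text
t: 9.65
tool_pos: [487.5, 83.3, 183.7]
tcp_rot: [0.003, 0.057, 0.998, 0.002]
wrist_force: [-0.2, 0.3, -0.7]
finger_gap: -0.1
grip_force: 0.0
9.65 board [-81.3  21.5] z 183.7 F [-0.2  0.3 -0.7] gap -0.1 q [-0.66  0.16  0.44  2.04 -0.08  0.95  1.28] rot [0.003 0.057 0.998 0.002]
off [-0.1323  0.0286 -0.0005] dr [ 0.24  0.28 -0.04] |d| 135.0
-0.13 y 70.5 z 148.6
0.1 y 84.7 z 150.3
0.3 y 97.1 z 149.2
0.5 y 109.0 z 145.5
0.7 y 120.0 z 139.6
0.9 y 129.5 z 131.6
1.1 y 137.3 z 121.9
1.3 y 143.0 z 110.8
1.47 y 146.0 z 100.7
```

View pics/6.png

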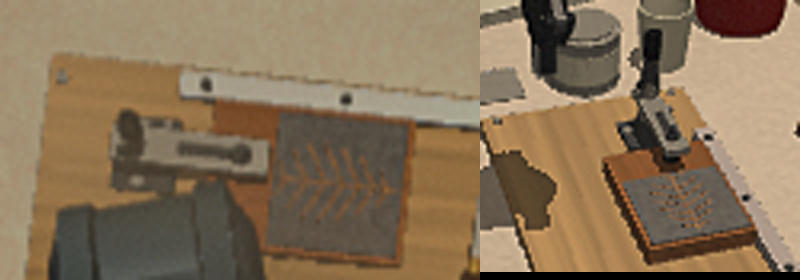

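Run:
```python
from h import *
for th in(0,.05,.1,.2):
  print(th,[((proj("top",[*w(50-r*np.sin(th)-o*np.cos(th),100-r*np.cos(th)+o*np.sin(th)),69])-[175,100])*4+1.5).round() for r,o in((-20,0),(95,13),(95,-13))])
```

```text
0 [array([110., 140.]), array([267., 175.]), array([271., 139.])]
0.05 [array([110., 139.]), array([265., 181.]), array([271., 146.])]
0.1 [array([111., 138.]), array([263., 188.]), array([271., 153.])]
0.2 [array([111., 135.]), array([258., 200.]), array([269., 166.])]
```

The nose corner (270,138) matches angle 0, the strap lies over the bare margin, and the lever is still up. Move to the nose side of the lever.

```bash
python3 -m pendant '[{"offset":[-0.03,0.007,0],"dr":[0,0,0],"gripper":0},{"offset":[-0.06,0.014,0],"dr":[0,0,0],"gripper":0},{"offset":[-0.09,0.02,0],"dr":[0,0,0],"gripper":0},{"offset":[-0.115,0.025,0],"dr":[0,0,0],"gripper":0},{"offset":[-0.132,0.028,0],"dr":[0,0,0],"gripper":0},{"offset":[-0.132,0.028,0.015],"dr":[0,0,0],"gripper":0},{"offset":[-0.132,0.028,0.03],"dr":[0,0,0],"gripper":0},{"offset":[-0.132,0.028,0.035],"dr":[0,0,0],"gripper":0},{"offset":[-0.132,0.028,0.035],"dr":[0,0,0],"gripper":0},{"offset":[-0.132,0.028,0.035],"dr":[0,0,0],"gripper":0}]'
python3 - <<'E'
from h import *
st()
E
```

```text
t: 10.58
tool_pos: [621.4, 96.0, 148.9]
tcp_rot: [0.001, 0.057, 0.998, 0.001]
wrist_force: [0.1, -0.2, 0.9]
finger_gap: -0.0
grip_force: 0.0
10.58 board [50.3 49.2] z 148.9 F [ 0.1 -0.2  0.9] gap -0.0 q [-0.55  0.46  0.42  1.75 -0.23  0.98  1.42] rot [0.001 0.057 0.998 0.001]
```

```bash
python3 -m pendant '[{"offset":[0,0.012,0],"dr":[0,0,0],"gripper":0},{"offset":[0,0.02,0],"dr":[0,0,0],"gripper":0},{"offset":[0,0.027,0],"dr":[0,0,0],"gripper":0},{"offset":[0,0.034,0],"dr":[0,0,0],"gripper":0},{"offset":[0,0.041,0],"dr":[0,0,0],"gripper":0},{"offset":[0,0.048,0.001],"dr":[0,0,0],"gripper":0},{"offset":[0,0.055,0.003],"dr":[0,0,0],"gripper":0},{"offset":[0,0.061,0.005],"dr":[0,0,0],"gripper":0},{"offset":[0,0.067,0.008],"dr":[0,0,0],"gripper":0},{"offset":[0,0.072,0.011],"dr":[0,0,0],"gripper":0},{"offset":[0,0.077,0.015],"dr":[0,0,0],"gripper":0},{"offset":[0,0.081,0.019],"dr":[0,0,0],"gripper":0}]'
python3 - <<'E'
from h import *
st()
b=read_camera("side")[100:215,210:350,::-1]
cv2.imwrite("pics/7.png",cv2.resize(b,None,fx=5,fy=5,interpolation=cv2.INTER_CUBIC))
E
```

```text
t: 11.58
tool_pos: [631.7, 178.1, 131.4]
tcp_rot: [0.003, 0.056, 0.998, 0.003]
wrist_force: [0.0, -0.6, 4.5]
finger_gap: -0.4
grip_force: 1.6
11.58 board [ 51.3 132. ] z 131.4 F [ 0.  -0.6  4.5] gap -0.4 q [-0.64  0.53  0.4   1.69 -0.24  0.97  1.3 ] rot [0.003 0.056 0.998 0.003]
```

View pics/7.png

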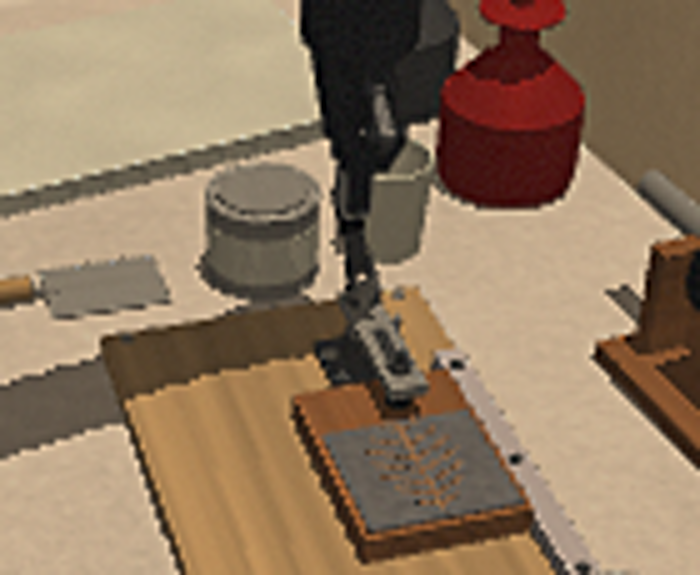

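The lever is tipped under the fingers at about (360,270), with a 4.5 N vertical force. Keep pressing down.

```bash
python3 -m pendant '[{"offset":[0,0.002,0.004],"dr":[0,0,0],"gripper":0},{"offset":[0,0.005,0.009],"dr":[0,0,0],"gripper":0},{"offset":[0,0.008,0.014],"dr":[0,0,0],"gripper":0},{"offset":[0,0.011,0.019],"dr":[0,0,0],"gripper":0},{"offset":[0,0.013,0.024],"dr":[0,0,0],"gripper":0},{"offset":[0,0.014,0.028],"dr":[0,0,0],"gripper":0},{"offset":[0,0.014,0.032],"dr":[0,0,0],"gripper":0},{"offset":[0,0.014,0.032],"dr":[0,0,0],"gripper":0},{"offset":[0,0.014,0.032],"dr":[0,0,0],"gripper":0}]'
python3 -m pendant '[{"offset":[0,0,0.002],"dr":[0,0,0],"gripper":0},{"offset":[0,0,0.004],"dr":[0,0,0],"gripper":0},{"offset":[0,0,0.004],"dr":[0,0,0],"gripper":0}]'
```

```text
t: 12.38
tool_pos: [633.1, 191.8, 99.3]
tcp_rot: [0.003, 0.056, 0.998, 0.002]
wrist_force: [1.7, 2.9, 3.7]
finger_gap: -0.1
grip_force: 1.8
t: 12.63
tool_pos: [633.5, 192.0, 98.6]
tcp_rot: [0.002, 0.057, 0.998, 0.003]
wrist_force: [-4.4, 1.5, 15.8]
finger_gap: 0.0
grip_force: 8.0
```

```bash
python3 -m pendant '[{"offset":[0,0,0.003],"dr":[0,0,0],"gripper":0},{"offset":[0,0,0.003],"dr":[0,0,0],"gripper":0},{"offset":[0,0,0.003],"dr":[0,0,0],"gripper":0}]'; python3 -m pendant '[{"offset":[0,0,-0.02],"dr":[0,0,0],"gripper":0},{"offset":[0,0,-0.05],"dr":[0,0,0],"gripper":0},{"offset":[0,0,-0.09],"dr":[0,0,0],"gripper":0},{"offset":[0.03,0,-0.12],"dr":[0,0,0],"gripper":0},{"offset":[0.07,0,-0.12],"dr":[0,0,0],"gripper":0},{"offset":[0.11,0.02,-0.12],"dr":[0,0,0],"gripper":0},{"offset":[0.15,0.05,-0.12],"dr":[0,0,0],"gripper":0},{"offset":[0.19,0.08,-0.12],"dr":[0,0,0],"gripper":0},{"offset":[0.2,0.1,-0.12],"dr":[0,0,0],"gripper":0},{"offset":[0.2,0.1,-0.12],"dr":[0,0,0],"gripper":0},{"offset":[0.2,0.1,-0.12],"dr":[0,0,0],"gripper":0}]'
python3 - <<'E'
from h import *
st()
a=read_camera("top")[100:170,175:295,::-1];b=read_camera("side")[130:215,230:330,::-1]
a=cv2.resize(a,(480,280),interpolation=cv2.INTER_CUBIC);b=cv2.resize(b,(320,272),interpolation=cv2.INTER_CUBIC)
b=np.vstack([b,np.zeros((8,320,3),np.uint8)]);cv2.imwrite("pics/8.png",np.hstack([a,b]))
for z in (85,79):
  p=[*w(50,176),z]; print("expect end",(proj("top",p)-[175,100])*4+1.5,(proj("side",p)-[230,130])*3.2+[480,0])
E
```

```text
t: 12.88
tool_pos: [633.9, 192.2, 98.1]
tcp_rot: [0.003, 0.057, 0.998, 0.004]
wrist_force: [-7.4, 1.4, 26.1]
finger_gap: 0.1
grip_force: 13.1
t: 13.8
tool_pos: [441.3, 313.8, 209.9]
tcp_rot: [0.001, 0.053, 0.999, 0.0]
wrist_force: [-0.2, 0.7, 0.3]
finger_gap: -0.1
grip_force: 0.0
13.8 board [-153.1  245.4] z 209.9 F [-0.2  0.7  0.3] gap -0.1 q [-1.    0.21  0.34  1.91 -0.08  1.03  0.84] rot [0.001 0.053 0.999 0.   ]
expect end [ 28.69806524 128.10193594] [624.21310362  46.570714  ]
expect end [ 30.30458969 129.66924358] [624.0617172   51.20271337]
```

View pics/8.png

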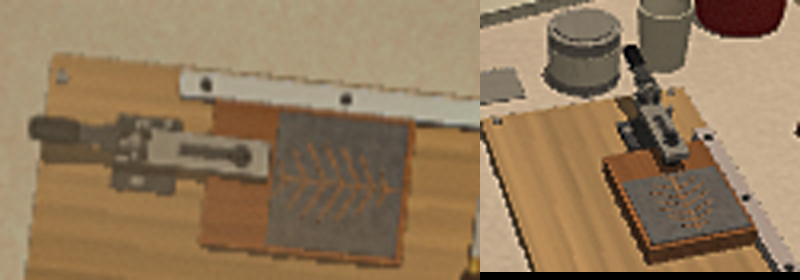

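The lever end at (29,127) in the top view and (628,47) in the side view matches the fully-down position. The strap is at its stop, the block is flush and the arm is clear, so I'm handing in.

```bash
python3 -c "
from h import *
print(ticket.hand_in())"
```

```text
the job is handed in; nothing more can be done
None
```

The job is handed in, with no verdict returned: camera and force checks show the block flush on the fence, the strap at its stop over the margin, the cam lever fully down and the arm clear; the foot's clamping force was not measured directly.

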